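Find a counter lamp's balance point and hang it level

TASK

The battery in this lamp has been changed, so it may no longer balance at its middle. Find where it balances now by sliding it along the bread board, out over the board's end edge, until it tips by itself; slide its hook along to that point, then hang the lamp by the hook on the arm of the lamp stand so that it hangs level and still. Do not knock over the salt, the pepper or the cup.

Things in the scene. Friction and masses are not known exactly. Their poses are not given: they have to be found in the camera images.
- lamp: Straight cordless lamp, an aluminium bar 360 mm long (x), 38 wide (y), 26 high (z), about 0.65 kg. Origin at the centre of its underside, +x toward the end where the black hook is parked. It lies flat and loose on rubber strips along the bread board, out over both its ends. The battery inside is out of sight and stays put; the balance point lies up to 40 mm from the middle, to either side.
- hook (a joint): Place of the black sliding hook along the lamp, m: 0 at the lamp's middle, growing toward the lamp's +x end, -0.14 to 0.14. It starts near +0.11. The hook cannot come off its track; it moves stiffly, with about 2.2 N, and stays where it is left. It weighs 15 g.
- hook_tab (a point): Middle of the upright grip tab on top of the hook, 18 mm along the lamp, 14 mm across it, 26 mm tall; 66.5 mm above the lamp's top face. Same axes as the lamp.
- hook_seat (a point): Peak of the hook's downward-open inverted V, 50 mm above the lamp's top face (16.5 mm below hook_tab), right over the hook's place. Its stem stands on the lamp's +x side; the mouth opens toward the lamp's -x: a bar across the lamp enters there, between the lip's lower end (35 mm above the lamp's top) and the shoe (8 mm high). The hook is 14 mm thick across the lamp.
- board: Thick wooden bread board, 200 mm long (its x), 104 wide (y), 30 high (z), with square ends; it does not move. Origin at the centre of its underside; its length runs from the robot's right to its left (+x). A finger that presses on the lamp's end can keep the lamp from tipping over the board's edge: it tips freely when let go.
- board_edge_left (a point): Middle of the board's upper end edge on the left (+x end of the board).
- board_edge_right (a point): Middle of the board's upper end edge on the right (-x end of the board).
- stand: Steel lamp stand: round foot 104 mm across, origin at the centre of its underside, post 250 mm high, and a level round arm, 7 mm thick and 165 mm long, that runs from the post along the stand's -x, roughly toward the robot, its axis 250 mm up; its tip turns up 17 mm. The stand does not move.
- stand_arm (a point): Top of the arm, 125 mm out from the post and 40 mm before its upturned tip. Height 253.5 mm. The arm runs along this point's x.
- salt: Glass salt shaker, 42 x 40 x 94 mm, origin under its centre, standing.
- pepper: Glass pepper shaker, 42 x 40 x 94 mm, origin under its centre, standing.
- cup: China cup with a handle, 61 x 85 x 50 mm, origin under its centre, standing.

How it is judged:
By the outcome, as a careful person would: the job done as asked, in the order asked, and still so for the second after the job is handed in, with the robot touching nothing.
It also fails if it takes over 72 s, if anything falls off the work surface, if the arm or the gripper's body presses on something with over 40 N, if the wrist force passes 120 N, or if a joint passes its speed limit or range.

ROBOT

A 6-joint arm with a two-finger parallel gripper is mounted at the origin on a cart in front of the work surface, level with it; the furniture and walls round the work are solid. World frame = base frame: x ahead of the robot, y to its left, z up, the work surface at z = 0. Lengths are in m, angles in degrees, forces in N, time in s.
With the tool pointing down it reaches from about 0.3 to 0.75 m from the base axis. Payload 8.5 kg.
Tool frame: the origin (TCP) lies on the centre line of the jaws, within the pads' length; the fingertips stand tips_ahead ahead of it and the grasp point (between the pads) lies 3 mm ahead of it (tips_ahead is the distance from the TCP to the fingertips, in m); z points along the fingers, y is the line along which they close (so a half turn about z gives the same grasp; the last joint's range is limited). The gripper opens to 85 mm and grips with 20 to 120 N. Pads are 22 mm wide; open, the fingers measure 114 mm over their backs; the gripper's body (76 mm by 85 mm) begins 54 mm behind the grasp point. The pads swing forward as they close: fully open they stand 13 mm farther back than shut.
Start: joints at [56.362, 21.807, 74.336, -0, 83.858, -12.336], TCP at [0.2, 0.512, 0.253] pointing down, gripper open.
Joint ranges: [-178.18, 178.18], [-50.72, 133.34], [12.68, 142.11], [-81.47, 261.47], [9.98, 163.14], [-165.26, 165.26]. Speed limits (degrees/s): [136.94, 136.94, 180, 180, 180, 180].

INTERFACE

Orientations are given as a 3x3 rotation matrix whose columns are the frame's x, y, z axes.
In Python, from rig import observe, get_image, close_job, tips_ahead gives the robot as it stands.
- The arm moves only by the shell command python3 -m creep FILE [FORCE], which reads ROWS from the file FILE. ROWS is a JSON list that holds a single list of rows (three levels of brackets), with 1 to 10 rows, each of 5 numbers: dx, dy, dz in m, then a turn about the tool's z in degrees, then the finger opening in m; each row shifts and turns the commanded pose from where the row before left it, along the tool's axes as they then stand; what a row does not reach is not made up. A row lasts 1/10 s, in which the tool goes at most 0.05 m and 8.59 degrees, less where a joint would pass 70% of its speed; a pose out of reach is approached as far as the arm can. The fingers move at their own pace and stop on an object; FORCE is the grip in N (left out, the last holds). Time passes only in rows, so rows that do not move let the fingers close. It prints the time, the measured TCP pose, the force, the opening and the grip force at its end. Input that does not fit is refused with a message, and nothing moves.
- observe(): the state, without advancing time (a new reading comes with each control period).
- get_image(name): name is "scene" or "top" or "wrist"; returns a dict with "pixels" (400x640x3 uint8, red, green, blue), "depth" (400x640 float32, m along the optical axis (not along the pixel's ray), 0 where there is no reading), "K" (3x3 intrinsics, pixels), "extrinsics" (4x4, takes a point from world to camera coordinates). Camera axes: x right, y down, z forward; pixel columns grow to the right and rows downward; lengths in m; the calibration is good to about 2 mm. A picture is of the moment at which its call begins.
- close_job(): hands the job in; it is judged then, once.
The state is a dict: "time_s": time; "q": joint angles; "qvel": joint speeds; "joint_efforts": joint torques, N m; "position": TCP position; "tool_rot": TCP orientation; "ft_force": force on the tool from outside, world axes, zero at the start; "wrist_torque": the same for the moment, N m; "grip_width": finger opening in m; "gripper_force": force on a finger pad.
Only numpy, scipy, OpenCV 4.12 (cv2) and the standard library are available. Lean on these libraries where they do the work, as an engineer would, in place of code of your own. Each camera call takes 0.05 s, during which the arm holds its last target. There are 200 camera calls.

## Working session

There is one attempt and no reset: what is moved stays moved. The work goes in short steps, Python scripts to look and compute and a shell command to move; the robot and the scene stay as the last step left them, time stands still between calls to the robot, and variables do not carry over. Pictures are saved under pics/ and viewed, at most 10 in all, crops included, and the job is handed in when it is done.

```bash
ls; mkdir -p pics
cat > h.py <<'E'
import numpy as np, cv2
from rig import observe,get_image,close_job,tips_ahead
def cloud(n):
    d=get_image(n);K=d["K"];E=np.array(d["extrinsics"]);Z=d["depth"]
    v,u=np.mgrid[0:400,0:640]
    P=np.stack([(u-K[0][2])/K[0][0]*Z,(v-K[1][2])/K[1][1]*Z,Z],-1)
    W=(P-E[:3,3])@E[:3,:3]
    W[Z==0]=np.nan
    return d,W
def save(d,n): cv2.imwrite("pics/"+n,d["pixels"][:,:,::-1])
E
python3 - <<'E'
from h import *
s=observe();print(s["position"],s["tool_rot"],tips_ahead,s["time_s"])
a,W=cloud("scene");b,V=cloud("top")
np.savez("c0.npz",W=W,V=V,a=a["pixels"],b=b["pixels"])
save(a,"s0.png");save(b,"t0.png")
for d in(a,b):
  E=np.array(d["extrinsics"]);print(-E[:3,:3].T@E[:3,3],d["K"])
E
```

```text
pics
[0.19964808 0.51219637 0.25270525] [[-9.31674478e-01  3.63293226e-01 -8.36201867e-04]
 [ 3.63294035e-01  9.31673732e-01 -1.22538642e-03]
 [ 3.33892729e-04 -1.44544840e-03 -9.99998900e-01]] 0.022 0.0
[-0.19635508 -0.41794014  1.12737927] [[438.12615047   0.         319.0676317 ]
 [  0.         438.12615047 195.66111105]
 [  0.           0.           1.        ]]
[ 0.43115688 -0.06183321  1.40530117] [[469.60812271   0.         314.31038212]
 [  0.         469.60812271 199.63405306]
 [  0.           0.           1.        ]]
```

View pics/s0.png

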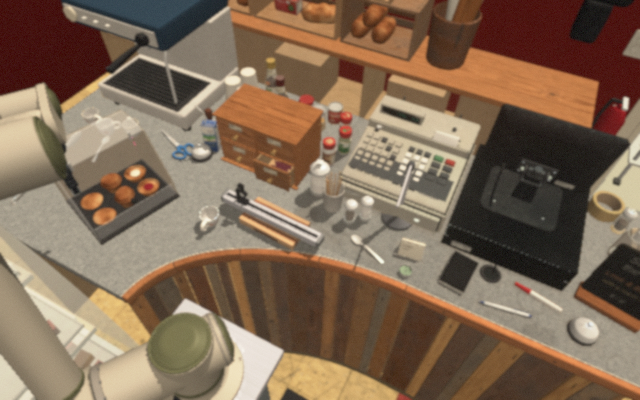

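View pics/t0.png

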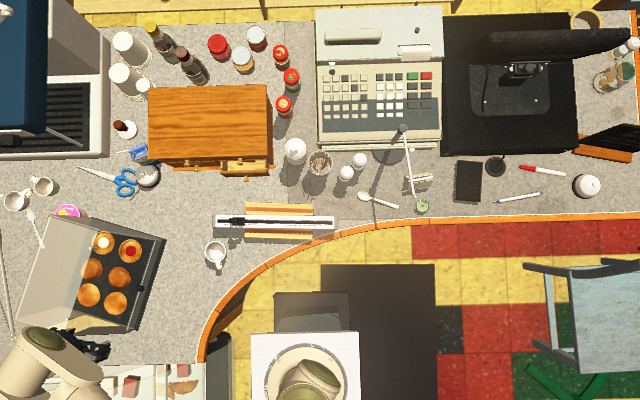

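The lamp lies across the image in the top view, (213–337, 222), with the hook at about (235, 221). The stand's post is near (404, 128) and its arm runs to (411, 195). The salt and pepper are at (346, 172) and (359, 160), and the cup is at (215, 255).

Run:
```python
from h import *
c=np.load("c0.npz");V=c["V"];W=c["W"]
A=np.concatenate([V[190:300,190:440].reshape(-1,3),V[110:300,325:440].reshape(-1,3),W[160:270,180:440].reshape(-1,3)])
A=A[~np.isnan(A[:,0])]
def sel(z0,z1,x0,x1,y0,y1,name):
    m=(A[:,2]>z0)&(A[:,2]<z1)&(A[:,0]>x0)&(A[:,0]<x1)&(A[:,1]>y0)&(A[:,1]<y1)
    P=A[m]
    if len(P)<3: print(name,len(P));return
    r=cv2.minAreaRect(P[:,:2].astype(np.float32))
    print(name,len(P),"med",np.round(np.median(P,0),4),"min",np.round(P.min(0),3),"max",np.round(P.max(0),3),"rect",np.round(r[0],4),np.round(r[1],4),round(r[2],2))
sel(.05,.064,.3,.46,-.15,.3,"lamptop")
sel(.024,.034,.28,.48,-.13,.26,"board")
sel(.085,.16,.3,.46,-.1,.3,"hook")
sel(.11,.16,.3,.46,-.1,.3,"hooktab")
sel(.242,.262,.35,.6,-.5,-.2,"arm")
sel(.262,.29,.35,.6,-.5,-.2,"armtip")
sel(.002,.012,.45,.75,-.5,-.2,"foot")
sel(.08,.1,.45,.6,-.25,-.1,"shakers")
sel(.03,.056,.2,.36,.15,.35,"cup")
# lamp line fits
m=(A[:,2]>.053)&(A[:,2]<.062)&(A[:,0]>.3)&(A[:,0]<.46)&(A[:,1]>-.15)&(A[:,1]<.3)
P=A[m];print("lamp line",np.polyfit(P[:,1],P[:,0],1))
# top view detail grid image of height
for r in range(206,240,2): print(r,[round(float(V[r,q,2])*1000) if V[r,q,2]==V[r,q,2] else -1 for q in range(206,344,6)])
```

```text
lamptop 372 med [ 0.456  -0.0331  0.0549] min [ 0.35  -0.109  0.05 ] max [0.46  0.277 0.063] rect [0.4333 0.0867] [0.0764 0.3856] 16.58
board 1279 med [0.4426 0.0652 0.0297] min [ 0.344 -0.108  0.024] max [0.475 0.259 0.034] rect [0.4092 0.0752] [0.1266 0.3679] 0.64
hook 0
hooktab 0
arm 162 med [ 0.5587 -0.2858  0.2534] min [ 0.522 -0.295  0.247] max [ 0.6   -0.277  0.26 ] rect [ 0.5612 -0.2859] [0.0786 0.0097] 6.43
armtip 22 med [ 0.5213 -0.2896  0.265 ] min [ 0.519 -0.295  0.264] max [ 0.524 -0.287  0.269] rect [ 0.5217 -0.2911] [0.0077 0.0057] 86.13
foot 3309 med [ 0.5434 -0.2998  0.0039] min [ 0.45  -0.449  0.002] max [ 0.704 -0.2    0.012] rect [ 0.5766 -0.3217] [0.2432 0.2526] 3.53
shakers 65 med [ 0.5966 -0.1384  0.0869] min [ 0.59  -0.156  0.08 ] max [ 0.6   -0.119  0.095] rect [ 0.5949 -0.1378] [0.01   0.0367] 1.98
cup 53 med [0.35   0.2379 0.0457] min [0.343 0.23  0.031] max [0.359 0.247 0.052] rect [0.3514 0.2385] [0.0188 0.0132] 23.21
lamp line [-0.13012168  0.45016756]
206 [1, 1, -1, -2, -6, -2, -1, 29, 30, 23, 29, 26, 24, 33, 32, 32, 25, 32, 0, -1, 4, -3, 6]
208 [-3, -2
[... 786 characters left out ...]
7, 58, 61, 60, 61, 61, 60, 60, 61, 63, 54, 58, 55, 57, 55, 1]
226 [3, 52, 54, -1, 59, 60, 58, 59, 59, 60, 56, 55, 56, 60, 58, 60, 57, 58, -1, 56, 57, 52, 0]
228 [3, -4, -4, -2, 0, -1, -1, 27, 29, 32, 31, 33, 53, 57, 54, 55, 56, 50, 55, 52, 52, 58, -4]
230 [-1, 4, -4, -1, -1, -1, 1, 33, 33, 32, 31, 29, 32, 34, 33, 31, 30, 29, 3, -5, 1, 1, 4]
232 [1, -3, -2, 1, 2, -2, 2, 28, 25, 26, 37, 32, 33, 32, 31, 31, 32, 29, 1, 0, -1, 1, -4]
234 [3, 2, 0, -1, 1, -5, -5, 34, 29, 26, 25, 35, 27, 22, 34, 33, 32, 33, 2, -1, 4, 4, -1]
236 [0, 3, -2, 0, -2, 8, -1, 29, 34, 24, 27, 29, 31, 36, 26, 33, 30, 27, 1, -6, 1, 0, -1]
238 [-5, 1, -3, 1, 1, 1, -4, -5, -3, 0, -2, 0, 29, 32, 28, 29, 31, 31, 3, 2, 1, -1, -1]
```

```bash
cat >> h.py <<'E'
def rect(A,z0,z1,x0,x1,y0,y1,name):
    m=(A[:,2]>z0)&(A[:,2]<z1)&(A[:,0]>x0)&(A[:,0]<x1)&(A[:,1]>y0)&(A[:,1]<y1)
    P=A[m]
    if len(P)<3: print(name,len(P));return P
    r=cv2.minAreaRect(P[:,:2].astype(np.float32))
    print(name,len(P),"mean",np.round(P.mean(0),4),"min",np.round(P.min(0),3),"max",np.round(P.max(0),3),"rect",np.round(r[0],4),np.round(r[1],4),round(r[2],2))
    return P
E
python3 - <<'E'
from h import *
c=np.load("c0.npz");V=c["V"]
A=V.reshape(-1,3);A=A[~np.isnan(A[:,0])]
print(V[222,270],V[222,235],V[128,404],V[195,411],V[255,215],V[160,359])
for nm,M in(("top",A),("scene",c["W"].reshape(-1,3))):
    M=M[~np.isnan(M[:,0])];print(nm)
    P=rect(M,.047,.068,.42,.56,-.14,.28,"lamptop");print(np.polyfit(P[:,1],P[:,0],1))
    P=rect(M,.022,.038,.38,.56,-.06,.2,"board")
    rect(M,.09,.16,.42,.56,-.1,.3,"hook")
    rect(M,.12,.16,.42,.56,-.1,.3,"tab")
    P=rect(M,.24,.262,.51,.72,-.35,-.2,"arm");print(np.polyfit(P[:,0],P[:,1],1))
    rect(M,.262,.29,.45,.72,-.35,-.2,"armtip")
    rect(M,.08,.11,.5,.68,-.2,-.05,"shakers")
    rect(M,.035,.065,.3,.43,.15,.35,"cup")
E
```

```text
[0.47474368 0.08759439 0.05368871] [0.47479309 0.1743537  0.13109239] [ 0.69237794 -0.27181398  0.25387421] [ 0.54602702 -0.33087455 -0.00099623] [0.38284485 0.25709699 0.01188695] [ 0.64094235 -0.1709385   0.09505003]
top
lamptop 1592 mean [0.4755 0.0698 0.0564] min [ 0.421 -0.106  0.047] max [0.502 0.259 0.068] rect [0.4574 0.0767] [0.3633 0.0808] 88.49
[0.0318389  0.47325532]
board 1488 mean [0.4813 0.0644 0.0299] min [ 0.423 -0.037  0.022] max [0.537 0.167 0.038] rect [0.4799 0.0648] [0.2003 0.1041] 86.48
hook 70 mean [0.4806 0.1749 0.1203] min [0.475 0.159 0.098] max [0.487 0.196 0.141] rect [0.4808 0.1775] [0.0363 0.0121] 88.48
tab 35 mean [0.4802 0.1765 0.1339] min [0.475 0.168 0.123] max [0.486 0.185 0.141] rect [0.4802 0.1769] [0.0168 0.011 ] 88.83
arm 252 mean [ 0.627  -0.2762  0.2528] min [ 0.522 -0.291  0.24 ] max [ 0.703 -0.258  0.26 ] rect [ 0.6135 -0.2817] [0.1816 0.0218] 9.38
[ 0.12009285 -0.35146947]
armtip 8 mean [ 0.5213 -0.2891  0.2656] min [ 0.519 -0.292  0.264] max [ 0.524 -0.287  0.269] rect [ 0.5216 -0.2895] [0.0046 0.0049] 87.08
shakers 381 mean [ 0.6296 -0.1
[... 656 characters left out ...]
3.71
tab 39 mean [0.4811 0.1729 0.1308] min [0.474 0.166 0.121] max [0.49  0.183 0.138] rect [0.4818 0.1747] [0.0147 0.0179] 4.55
arm 159 mean [ 0.6307 -0.2793  0.2527] min [ 0.522 -0.295  0.24 ] max [ 0.707 -0.262  0.258] rect [ 0.6144 -0.2775] [0.1856 0.021 ] 4.11
[ 0.11732379 -0.35324862]
armtip 6 mean [ 0.5211 -0.2917  0.2658] min [ 0.519 -0.295  0.264] max [ 0.524 -0.289  0.268] rect [ 0.522  -0.2926] [0.0063 0.0049] 69.43
shakers 314 mean [ 0.6281 -0.1317  0.089 ] min [ 0.592 -0.195  0.08 ] max [ 0.68  -0.051  0.109] rect [ 0.6356 -0.1217] [0.1448 0.0851] 86.85
cup 174 mean [0.3898 0.2436 0.0447] min [0.346 0.215 0.035] max [0.427 0.276 0.055] rect [0.3922 0.2401] [0.0807 0.0568] 38.41
```

Run:
```python
from h import *
c=np.load("c0.npz");b=c["b"][:,:,::-1]
i=cv2.resize(b[185:280,200:340],None,fx=5.7,fy=5.7,interpolation=cv2.INTER_CUBIC);cv2.imwrite("pics/z0.png",i)
```

```text
(no output)
```

View pics/z0.png

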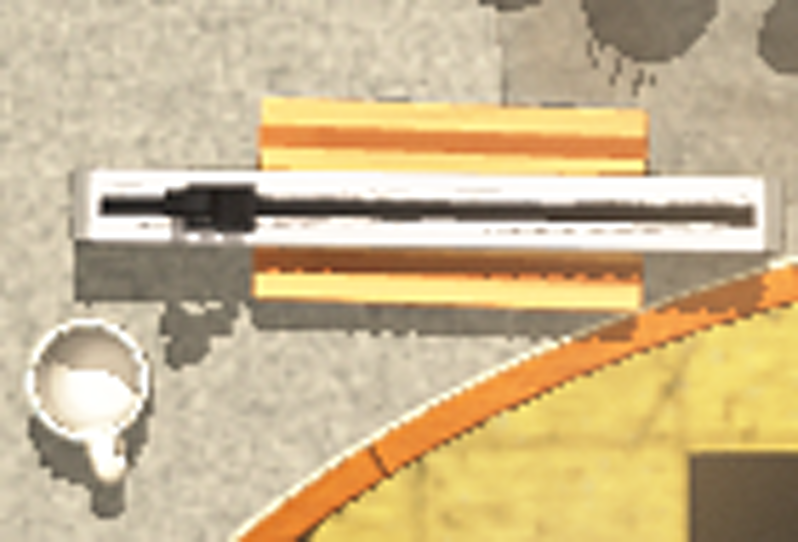

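The crop shows the lamp running from (80, 170) to (775, 250), the hook's tab at about (220, 205), and the board from (257, 97) to (647, 310). The cup is clear of the lamp's path to the left. I'll slide over the left edge, since the work surface ends on the right. Next I'll refine the poses with ray–plane intersections.

```bash
cat >> h.py <<'E'
def onplane(d,z):
    K=d["K"];E=np.array(d["extrinsics"]);v,u=np.mgrid[0:400,0:640]
    r=np.stack([(u-K[0][2])/K[0][0],(v-K[1][2])/K[1][1],np.ones_like(u,float)],-1)@E[:3,:3]
    o=-E[:3,:3].T@E[:3,3]
    return o+r*((z-o[2])/r[...,2])[...,None]
def blob(d,W,z,tol,box,name):
    m=(abs(W[...,2]-z)<tol)&(W[...,0]>box[0])&(W[...,0]<box[1])&(W[...,1]>box[2])&(W[...,1]<box[3])
    n,l,s,_=cv2.connectedComponentsWithStats(m.astype(np.uint8))
    m=l==1+np.argmax(s[1:,4]); Q=onplane(d,z)[m]
    x,y=Q[:,0],Q[:,1]; long=1 if np.ptp(y)>np.ptp(x) else 0
    f=np.polyfit(Q[:,long],Q[:,1-long],1)
    print(name,m.sum(),"mean",np.round(Q.mean(0)[:2],4),"x",np.round(np.percentile(x,[0,2,98,100]),4),"y",np.round(np.percentile(y,[0,2,98,100]),4),"slope",np.round(np.degrees(np.arctan(f[0])),2),"at0",round(f[1],4))
E
python3 - <<'E'
from h import *
for n in("top","scene"):
    d,W=cloud(n);print(n)
    blob(d,W,.056,.011,(.44,.51,-.15,.28),"lamp")
    blob(d,W,.030,.009,(.40,.55,-.06,.19),"board")
    blob(d,W,.1355,.012,(.44,.51,.1,.25),"tab")
    blob(d,W,.2535,.012,(.5,.68,-.35,-.2),"arm")
    blob(d,W,.094,.012,(.58,.68,-.2,-.08),"shaker")
    blob(d,W,.05,.012,(.33,.45,.18,.3),"cup")
E
```

```text
top
lamp 1585 mean [0.4759 0.0685] x [0.4496 0.4545 0.4979 0.5021] y [-0.1057 -0.0995  0.2461  0.2548] slope 2.25 at0 0.4732
board 814 mean [0.514  0.0641] x [0.4926 0.4959 0.5332 0.5362] y [-0.0371 -0.0339  0.1573  0.1631] slope 2.9 at0 0.5108
tab 35 mean [0.4801 0.1762] x [0.4745 0.4745 0.4857 0.4858] y [0.168  0.168  0.1844 0.1844] slope 1.16 at0 0.4766
arm 186 mean [ 0.5987 -0.2796] x [0.52   0.5226 0.6749 0.6775] y [-0.2943 -0.2906 -0.2687 -0.2683] slope 6.86 at0 -0.3517
shaker 142 mean [ 0.6433 -0.1725] x [0.6266 0.6268 0.6609 0.6612] y [-0.1909 -0.1882 -0.1564 -0.1541] slope 0.21 at0 0.644
cup 141 mean [0.3851 0.2481] x [0.3438 0.3461 0.4243 0.4246] y [0.2192 0.2193 0.2771 0.2772] slope 8.88 at0 0.1879
scene
lamp 1295 mean [0.4743 0.0592] x [0.446  0.4507 0.4985 0.5035] y [-0.1123 -0.1056  0.2426  0.251 ] slope 2.3 at0 0.472
board 713 mean [0.4456 0.0592] x [0.4194 0.4238 0.4673 0.4706] y [-0.0557 -0.0371  0.162   0.1933] slope 3.17 at0 0.4424
tab 34 mean [0.479 0.171] x [0.4689 0.4695 0.488  0.4884] y [0.1591 0.1597 0.1817 0.182 ] slope 11.2 at0 0.4451
arm 114 mean [ 0.5984 -0.2829] x [0.5242 0.5268 0.676  0.68  ] y [-0.2939 -0.2928 -0.2723 -0.271 ] slope 6.71 at0 -0.3534
shaker 104 mean [ 0.6034 -0.1404] x [0.5804 0.5833 0.6217 0.6232] y [-0.1598 -0.1575 -0.1231 -0.1221] slope 1.79 at0 -0.1592
cup 160 mean [0.3869 0.2418] x [0.3394 0.3428 0.4252 0.4271] y [0.2073 0.2115 0.2731 0.2741] slope 12.82 at0 0.1537
```

```bash
echo '[[[0,0,0,7.885,0.085],[0,0,0,7.885,0.085],[0,0,0,7.885,0.085],[0,0,0,7.885,0.085],[0,0,0,7.885,0.085],[0,0,0,7.885,0.085],[0,0,0,7.885,0.085],[0,0,0,7.885,0.085],[0,0,0,7.885,0.085]]]' > rows.txt && python3 -m creep rows.txt 40 && echo '[[[-0.042,0.021,0,0,0.085],[-0.042,0.021,0,0,0.085],[-0.042,0.021,0,0,0.085],[-0.042,0.021,0,0,0.085],[-0.042,0.021,0,0,0.085],[-0.042,0.021,0,0,0.085],[-0.042,0.021,0,0,0.085],[-0.042,0.021,0,0,0.085],[-0.042,0.021,0,0,0.085],[-0.042,0.021,0,0,0.085]]]' > rows.txt && python3 -m creep rows.txt; echo '[[[-0.042,0.021,0,0,0.085],[-0.042,0.021,0,0,0.085],[-0.042,0.021,0,0,0.085],[-0.042,0.021,0,0,0.085],[0,0,0,0,0.085]]]' > rows.txt && python3 -m creep rows.txt; python3 -c "
from h import *
s=observe();print(s['position'],s['tool_rot'],s['grip_width'])"
```

```text
time_s: 1.1
position: [0.1998, 0.5123, 0.2532]
tool_rot: [[0.045, 0.999, -0.0], [0.999, -0.045, -0.0], [-0.0, -0.0, -1.0]]
ft_force: [-1.0, 0.3, -1.0]
grip_width: 0.0848
gripper_force: 0.0
time_s: 2.1
position: [0.3933, 0.0825, 0.2534]
tool_rot: [[0.04, 0.999, 0.0], [0.999, -0.04, 0.0], [0.0, 0.0, -1.0]]
ft_force: [1.2, 0.6, -0.0]
grip_width: 0.0848
gripper_force: 0.0
time_s: 2.6
position: [0.4719, -0.0912, 0.2527]
tool_rot: [[0.044, 0.999, 0.0], [0.999, -0.044, -0.001], [-0.001, 0.0, -1.0]]
ft_force: [0.1, 0.3, 0.0]
grip_width: 0.0853
gripper_force: 0.0
[ 0.47191333 -0.09116964  0.25265608] [[ 4.43110938e-02  9.99017780e-01  5.44505769e-05]
 [ 9.99017405e-01 -4.43110297e-02 -8.70657262e-04]
 [-8.67389324e-04  9.29768496e-05 -9.99999619e-01]] 0.08528269809631213
```

```bash
echo '[[[0,-0.003,0.048,0,0.085],[0,0,0.048,0,0.085],[0,0,0.048,0,0.085],[0,0,0.048,0,0.085],[0,0,0,0,0.085],[0,0,0,0,0.03],[0,0,0,0,0.03],[0,0,0,0,0.03],[0,0,0,0,0.03]]]' > rows.txt && python3 -m creep rows.txt 40
```

```text
time_s: 3.5
position: [0.4687, -0.0871, 0.0636]
tool_rot: [[0.04, 0.999, 0.005], [0.999, -0.04, -0.002], [-0.002, 0.005, -1.0]]
ft_force: [0.0, -0.1, 12.4]
grip_width: 0.0369
gripper_force: 42.2
```

```bash
echo '[[[0,0,-0.003,0,0.03],[0,0,0,0,0.03]]]' > rows.txt && python3 -m creep rows.txt 30; echo '[[[0.008,0,0,0,0.03],[0.008,0,0,0,0.03],[0.008,0,0,0,0.03],[0.008,0,0,0,0.03],[0.008,0,0,0,0.03],[0.005,0,0,0,0.03],[0,0,0,0,0.03]]]' > rows.txt && python3 -m creep rows.txt
python3 - <<'E'
from h import *
d,W=cloud("scene");save(d,"s1.png");blob(d,W,.056,.011,(.44,.51,-.1,.33),"lamp")
d,W=cloud("top");blob(d,W,.056,.011,(.44,.51,-.1,.33),"lamp")
E
```

```text
time_s: 3.7
position: [0.4679, -0.0868, 0.0654]
tool_rot: [[0.04, 0.999, 0.002], [0.999, -0.04, -0.001], [-0.001, 0.002, -1.0]]
ft_force: [1.4, -1.4, -2.2]
grip_width: 0.0367
gripper_force: 41.0
time_s: 4.4
position: [0.4689, -0.0404, 0.0642]
tool_rot: [[0.039, 0.999, -0.0], [0.999, -0.039, 0.001], [0.001, -0.0, -1.0]]
ft_force: [0.7, 3.8, -2.4]
grip_width: 0.037
gripper_force: 40.7
lamp 997 mean [0.476  0.1417] x [0.4457 0.4516 0.5    0.5067] y [-0.004   0.007   0.2905  0.297 ] slope 2.92 at0 0.4687
lamp 1055 mean [0.4786 0.1721] x [0.4538 0.4579 0.4999 0.5034] y [0.0496 0.0561 0.2952 0.3011] slope 2.71 at0 0.4704
```

View pics/s1.png

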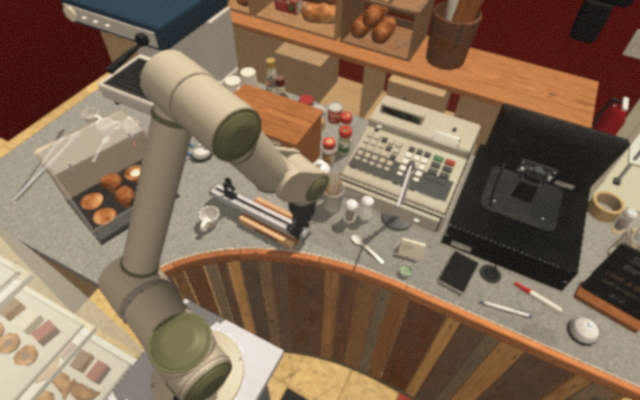

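The gripper holds the lamp's right end at about (297, 225), and the lamp has slid 46 mm left as commanded. Now I'll test for tipping by letting go.

```bash
cat >> h.py <<'E'
def tilt():
    for n in("scene","top"):
        d,W=cloud(n);Q=W.reshape(-1,3);Q=Q[~np.isnan(Q[:,0])]
        m=(abs(Q[:,0]-.465-.045*Q[:,1])<.018)&(Q[:,1]>.08)&(Q[:,1]<.42)&(Q[:,2]<.1)&(Q[:,2]>.015)
        P=Q[m];f=np.polyfit(P[:,1],P[:,2],1);e=P[abs(P[:,2]-np.polyval(f,P[:,1]))<.012]
        f=np.polyfit(e[:,1],e[:,2],1);print(n,"tilt",round(np.degrees(np.arctan(f[0])),2),"end y",round(np.percentile(e[:,1],99.5),4),"z at .25",round(np.polyval(f,.25),4))
E
echo '[[[0,0,0,0,0.055],[0,0,0,0,0.055],[0,0,0,0,0.055],[0,0,0,0,0.055]]]' > rows.txt && python3 -m creep rows.txt 30; python3 -c "
from h import *
tilt()"
```

```text
time_s: 4.9
position: [0.4691, -0.0419, 0.0644]
tool_rot: [[0.04, 0.999, 0.0], [0.999, -0.04, -0.0], [-0.0, 0.0, -1.0]]
ft_force: [-1.6, 0.2, 0.3]
grip_width: 0.0552
gripper_force: 0.0
scene tilt 1.12 end y 0.2968 z at .25 0.0564
top tilt 0.07 end y 0.2985 z at .25 0.0569
```

```bash
echo '[[[0,0,0,0,0.03],[0,0,0,0,0.03],[0.01,0,0,0,0.03],[0,0,0,0,0.055],[0,0,0,0,0.055],[0,0,0,0,0.055],[0,0,0,0,0.055]]]' > rows.txt && python3 -m creep rows.txt 30; python3 -c "
from h import *
tilt()"; echo '[[[0,0,0,0,0.03],[0,0,0,0,0.03],[0.01,0,0,0,0.03],[0,0,0,0,0.055],[0,0,0,0,0.055],[0,0,0,0,0.055],[0,0,0,0,0.055]]]' > rows.txt && python3 -m creep rows.txt 30; python3 -c "
from h import *
tilt()"
```

```text
time_s: 5.7
position: [0.4695, -0.0318, 0.0643]
tool_rot: [[0.04, 0.999, -0.0], [0.999, -0.04, 0.0], [0.0, -0.0, -1.0]]
ft_force: [0.4, -0.3, 0.6]
grip_width: 0.055
gripper_force: 0.0
scene tilt 1.0 end y 0.306 z at .25 0.0562
top tilt 0.07 end y 0.3099 z at .25 0.0569
time_s: 6.5
position: [0.4699, -0.0218, 0.0643]
tool_rot: [[0.04, 0.999, -0.0], [0.999, -0.04, 0.0], [0.0, -0.0, -1.0]]
ft_force: [-0.1, -0.1, 0.6]
grip_width: 0.0549
gripper_force: 0.0
scene tilt 0.65 end y 0.3186 z at .25 0.0555
top tilt 0.16 end y 0.3188 z at .25 0.0568
```

```bash
T='from h import *
tilt()'
echo '[[[0,0,0,0,0.03],[0,0,0,0,0.03],[0.004,0,0,0,0.03],[0,0,0,0,0.055],[0,0,0,0,0.055],[0,0,0,0,0.055],[0,0,0,0,0.055]]]' > rows.txt && python3 -m creep rows.txt 30 | grep pos; python3 -c "$T"
echo '[[[0,0,0,0,0.03],[0,0,0,0,0.03],[0.004,0,0,0,0.03],[0,0,0,0,0.055],[0,0,0,0,0.055],[0,0,0,0,0.055],[0,0,0,0,0.055]]]' > rows.txt && python3 -m creep rows.txt 30 | grep pos; python3 -c "$T"
```

```text
position: [0.47, -0.0177, 0.0643]
scene tilt 0.71 end y 0.3207 z at .25 0.0558
top tilt 0.1 end y 0.3247 z at .25 0.0568
position: [0.4701, -0.0137, 0.0643]
scene tilt 0.6 end y 0.3235 z at .25 0.0555
top tilt 0.09 end y 0.3276 z at .25 0.0567
```

```bash
T='from h import *
tilt()'
echo '[[[0,0,0,0,0.03],[0,0,0,0,0.03],[0.004,0,0,0,0.03],[0,0,0,0,0.055],[0,0,0,0,0.055],[0,0,0,0,0.055],[0,0,0,0,0.055]]]' > rows.txt && python3 -m creep rows.txt 30 | grep pos; python3 -c "$T"
```

```text
position: [0.4703, -0.0097, 0.0643]
scene tilt -2.75 end y 0.3286 z at .25 0.0502
top tilt -4.12 end y 0.3309 z at .25 0.0504
```

It tipped at this step, after staying flat at the one before. I'll refine where the edge sits relative to the lamp, using subpixel profiles in the first images.

```bash
cat > prof.py <<'E'
from h import *
from scipy.ndimage import gaussian_filter1d
c=np.load("c0.npz")
for n,k in(("top","b"),("scene","a")):
    d=get_image(n);K=np.array(d["K"]);E=np.array(d["extrinsics"])
    im=c[k].astype(np.float32)
    def line(off,z,ch,y0,y1,name):
        y=np.arange(y0,y1,.0005); x=.4730+.0393*y+off
        q=(np.stack([x,y,0*y+z],-1)@E[:3,:3].T+E[:3,3])@K.T; q=q[:,:2]/q[:,2:]
        s=cv2.remap(ch,q[None,:,0].astype(np.float32),q[None,:,1].astype(np.float32),cv2.INTER_LINEAR)[0]
        g=np.gradient(gaussian_filter1d(s,4)); i=np.argmax(abs(g)); return y[i],g[i]
    gray=im.mean(2);rb=im[...,0]-im[...,2]
    for off in(-.012,.0,.012):
        print(n,"lamp",off,line(off,.056,gray,.225,.285,""),line(off,.056,gray,-.135,-.085,""))
    for off in(-.045,-.037,-.03,.03,.037,.045):
        print(n,"board",off,line(off,.030,rb,.145,.185,""),line(off,.030,rb,-.055,-.015,""))
E
python3 prof.py
```

```text
top lamp -0.012 (np.float64(0.24700000000000003), np.float32(-5.3582916)) (np.float64(-0.09499999999999997), np.float32(5.3009644))
top lamp 0.0 (np.float64(0.24000000000000002), np.float32(16.019367)) (np.float64(-0.09049999999999997), np.float32(-11.76902))
top lamp 0.012 (np.float64(0.24600000000000002), np.float32(-5.196602)) (np.float64(-0.09549999999999997), np.float32(5.573929))
top board -0.045 (np.float64(0.1675), np.float32(-4.746998)) (np.float64(-0.03299999999999998), np.float32(5.342411))
top board -0.037 (np.float64(0.1685), np.float32(-7.3445168)) (np.float64(-0.03299999999999998), np.float32(7.480179))
top board -0.03 (np.float64(0.1675), np.float32(-5.6929913)) (np.float64(-0.03249999999999998), np.float32(5.3556786))
top board 0.03 (np.float64(0.164), np.float32(-6.2051506)) (np.float64(-0.037499999999999985), np.float32(8.671066))
top board 0.037 (np.float64(0.1635), np.float32(-9.47015)) (np.float64(-0.037499999999999985), np.float32(8.518108))
top board 0.045 (np.float64(0.162), np.float32(-7.8930893)) (np.float64(-0.038499999999999986), np.float32(7.1761475))
sc
[... 424 characters left out ...]
.164), np.float32(-2.90032)) (np.float64(-0.036999999999999984), np.float32(3.2865562))
scene board -0.037 (np.float64(0.1665), np.float32(-4.366457)) (np.float64(-0.03599999999999998), np.float32(3.63377))
scene board -0.03 (np.float64(0.1665), np.float32(-3.8969898)) (np.float64(-0.03549999999999998), np.float32(2.2418118))
scene board 0.03 (np.float64(0.17550000000000002), np.float32(-0.638217)) (np.float64(-0.04149999999999999), np.float32(0.24412632))
scene board 0.037 (np.float64(0.1605), np.float32(-1.6294422)) (np.float64(-0.038999999999999986), np.float32(1.1477127))
scene board 0.045 (np.float64(0.161), np.float32(-3.5283756)) (np.float64(-0.04149999999999999), np.float32(3.19281))
```

```bash
echo '[[[0,0,0,0,0.055],[0,0,0,0,0.055]]]' > rows.txt && python3 -m creep rows.txt 40 | grep pos; python3 -c "
from h import *
tilt();d=get_image('scene');save(d,'s2.png')"
echo '[[[0,0,0,0,0.03],[0,0,0,0,0.03],[0,0,0,0,0.03]]]' > rows.txt && python3 -m creep rows.txt 40
```

```text
position: [0.4703, -0.0097, 0.0643]
scene tilt -5.41 end y 0.3294 z at .25 0.0458
top tilt -7.5 end y 0.331 z at .25 0.0454
time_s: 9.75
position: [0.4706, -0.0098, 0.0644]
tool_rot: [[0.04, 0.999, 0.001], [0.999, -0.04, -0.0], [0.0, 0.001, -1.0]]
ft_force: [-0.1, 0.3, 0.9]
grip_width: 0.0376
gripper_force: 43.0
```

View pics/s2.png

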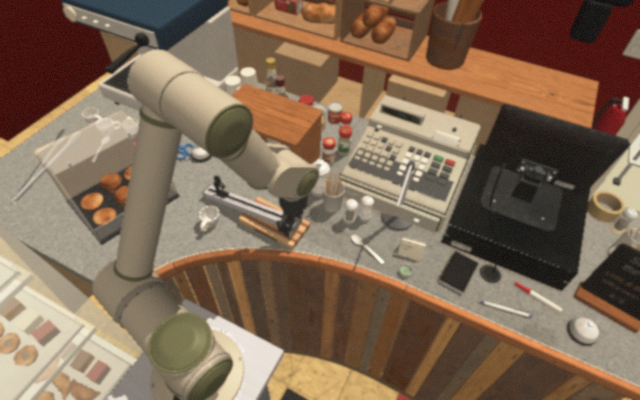

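The lamp has tipped: its left end, at (207, 190), is down on the table and the cup at (208, 217) stands clear. Now I'll pull it back onto the board and lower its right end.

```bash
echo '[[[-0.014,0,0,0,0.03],[-0.014,0,0,0,0.03],[-0.014,0,0,0,0.03],[-0.014,0,0,0,0.03],[-0.014,0,0,0,0.03],[0,0,0.008,0,0.03],[0,0,0.008,0,0.03],[0,0,0.006,0,0.03],[0,0,0,0,0.03]]]' > rows.txt && python3 -m creep rows.txt 40; python3 -c "
from h import *
tilt()"
```

```text
time_s: 10.65
position: [0.4675, -0.0796, 0.0413]
tool_rot: [[0.04, 0.999, -0.001], [0.999, -0.04, -0.0], [-0.0, -0.001, -1.0]]
ft_force: [-0.5, -6.9, 0.2]
grip_width: 0.0378
gripper_force: 42.6
scene tilt -1.02 end y 0.2624 z at .25 0.0537
top tilt -1.93 end y 0.2649 z at .25 0.0535
```

```bash
echo '[[[0,0,0.005,0,0.03],[0,0,0,0,0.03],[0,0,0,0,0.075],[0,0,0,0,0.075],[0,0,-0.04,0,0.075],[0,0,-0.05,0,0.075],[0,0,-0.05,0,0.075],[0,0,0,0,0.075]]]' > rows.txt && python3 -m creep rows.txt 40
python3 - <<'E'
from h import *
tilt()
for n in("top","scene"):
    d,W=cloud(n);print(n)
    blob(d,W,.056,.011,(.44,.51,-.15,.29),"lamp")
    blob(d,W,.1355,.012,(.44,.51,.1,.25),"tab")
    blob(d,W,.2535,.012,(.5,.68,-.35,-.2),"arm")
E
```

```text
time_s: 11.55
position: [0.4696, -0.0801, 0.183]
tool_rot: [[0.039, 0.999, 0.01], [0.999, -0.039, -0.004], [-0.004, 0.011, -1.0]]
ft_force: [0.6, 0.5, -1.7]
grip_width: 0.0748
gripper_force: 0.0
scene tilt 0.74 end y 0.2623 z at .25 0.0566
top tilt 0.13 end y 0.264 z at .25 0.0566
top
lamp 1069 mean [0.4742 0.1354] x [0.4528 0.4545 0.495  0.4967] y [0.0122 0.0183 0.2605 0.2636] slope 2.16 at0 0.4691
tab 38 mean [0.4763 0.1871] x [0.4694 0.4695 0.4832 0.4833] y [0.1789 0.1789 0.1953 0.1953] slope -0.31 at0 0.4773
arm 186 mean [ 0.5991 -0.2796] x [0.52   0.5243 0.6749 0.6775] y [-0.2943 -0.29   -0.2687 -0.2683] slope 6.83 at0 -0.3513
scene
lamp 1283 mean [0.4707 0.0717] x [0.4434 0.4478 0.4945 0.4995] y [-0.1004 -0.0935  0.2539  0.2621] slope 2.04 at0 0.4682
tab 32 mean [0.4754 0.1835] x [0.4647 0.4655 0.4844 0.4847] y [0.1718 0.1735 0.1942 0.1945] slope 18.99 at0 0.4123
arm 113 mean [ 0.5991 -0.2829] x [0.5242 0.5268 0.676  0.68  ] y [-0.2939 -0.2928 -0.2723 -0.271 ] slope 6.75 at0 -0.3538
```

```bash
echo '[[[0.044,0,0,0,0.03],[0.044,0,0,0,0.03],[0.044,0,0,0,0.03],[0.044,0,0,0,0.03],[0.044,0,0,0,0.03],[0.0456,-0.0045,0,0,0.03],[0,0,0,0,0.03],[0,0,0,0,0.03]]]' > rows.txt && python3 -m creep rows.txt 40; python3 -c "
from h import *
d=get_image('wrist');save(d,'w0.png');import rig;print(rig.tips_ahead)"
```

```text
time_s: 12.55
position: [0.4728, 0.1865, 0.1758]
tool_rot: [[0.037, 0.999, -0.003], [0.999, -0.037, -0.001], [-0.001, -0.003, -1.0]]
ft_force: [-0.1, 0.1, -0.2]
grip_width: 0.0299
gripper_force: 0.0
0.022
```

View pics/w0.png

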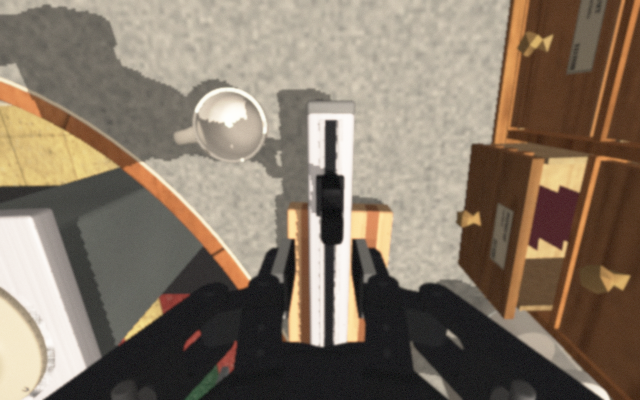

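The hook's tab is at about (330, 195) and the finger gap is centred near column 322. I'll measure the tab from this view to get the small lateral correction.

Run:
```python
from h import *
d,W=cloud("wrist")
blob(d,W,.1355,.008,(.45,.5,.15,.23),"tab")
blob(d,W,.056,.006,(.44,.51,.0,.3),"lamp")
s=observe();print(s["position"])
```

```text
tab 683 mean [0.4786 0.1929] x [0.4715 0.4719 0.4855 0.4856] y [0.1832 0.1835 0.2021 0.2024] slope 0.46 at0 0.4771
lamp 8527 mean [0.4775 0.1614] x [0.4547 0.4579 0.4976 0.5004] y [0.027  0.0344 0.2649 0.2678] slope 2.14 at0 0.4715
[0.47341655 0.18511263 0.17636655]
```

```bash
echo '[[[0.004,0.0035,0.02,0,0.03],[0,0,0.02,0,0.03],[0,0,0,0,0.03],[0,0,0,0,0.005],[0,0,0,0,0.005],[0,0,0,0,0.005]]]' > rows.txt && python3 -m creep rows.txt 30
```

```text
time_s: 13.25
position: [0.4774, 0.1893, 0.1378]
tool_rot: [[0.04, 0.999, 0.001], [0.999, -0.04, -0.0], [-0.0, 0.001, -1.0]]
ft_force: [-0.1, -1.7, -2.6]
grip_width: 0.0131
gripper_force: 33.3
```

```bash
echo '[[[-0.013,0,0,0,0.005],[-0.013,0,0,0,0.005],[-0.013,0,0,0,0.005],[-0.013,0,0,0,0.005],[-0.013,0,0,0,0.005],[-0.013,0,0,0,0.005],[-0.013,0,0,0,0.005],[0,0,0,0,0.005],[0,0,0,0,0.005]]]' > rows.txt && python3 -m creep rows.txt 40
python3 - <<'E'
from h import *
tilt()
for n in("top","scene"):
    d,W=cloud(n);print(n)
    blob(d,W,.056,.011,(.44,.51,-.15,.29),"lamp")
d=get_image("scene");save(d,"s3.png")
d,W=cloud("wrist");blob(d,W,.056,.006,(.44,.51,.0,.3),"lamp")
E
```

```text
time_s: 14.15
position: [0.4741, 0.0972, 0.1378]
tool_rot: [[0.04, 0.999, 0.001], [0.999, -0.04, -0.002], [-0.001, 0.001, -1.0]]
ft_force: [2.1, -2.7, 6.1]
grip_width: 0.0131
gripper_force: 42.7
scene tilt -1.11 end y 0.2612 z at .25 0.0537
top tilt 0.0 end y 0.2644 z at .25 0.0558
top
lamp 685 mean [ 0.4686 -0.021 ] x [0.447  0.4501 0.4871 0.4881] y [-0.094  -0.0911  0.0525  0.0561] slope 1.88 at0 0.4692
scene
lamp 1286 mean [0.4704 0.0728] x [0.4436 0.4474 0.4945 0.4995] y [-0.1004 -0.0937  0.2542  0.2621] slope 2.07 at0 0.4678
lamp 11684 mean [0.4777 0.1754] x [0.4557 0.4586 0.4961 0.4983] y [0.0792 0.0908 0.233  0.2354] slope 1.85 at0 0.472
```

```bash
echo '[[[0,0,0,0,0.005],[0,0,-0.022,0,0.005],[0,0,-0.03,0,0.005],[0,0,-0.03,0,0.005],[0,0,-0.03,0,0.005],[0,0,-0.03,0,0.005],[0,0,-0.03,0,0.005],[0,0,0,-4.45,0.005],[0,0,0,-4.45,0.005],[0,0,0,0,0.005]]]' > rows.txt && python3 -m creep rows.txt 70
python3 - <<'E'
from h import *
d,W=cloud("scene");save(d,"s3.png")
Q=W.reshape(-1,3);Q=Q[~np.isnan(Q[:,0])]
m=(Q[:,2]>.17)&(Q[:,2]<.245)&(Q[:,0]>.4)&(Q[:,0]<.53)&(Q[:,1]>-.14)&(Q[:,1]<.3)
P=Q[m];f=np.polyfit(P[:,1],P[:,2],1);print(len(P),np.degrees(np.arctan(f)),np.polyval(f,[-.08,.26]),P.min(0),P.max(0))
E
```

```text
time_s: 15.45
position: [0.4728, 0.0981, 0.3078]
tool_rot: [[-0.116, 0.993, -0.004], [0.993, 0.116, -0.0], [0.0, -0.004, -1.0]]
ft_force: [0.2, 0.2, -6.2]
grip_width: 0.0121
gripper_force: 70.3
1910 [ 0.16708171 12.52534857] [0.22192558 0.22291706] [ 0.43356608 -0.09704428  0.19711954] [0.51369421 0.26581709 0.24378993]
```

View pics/s3.png

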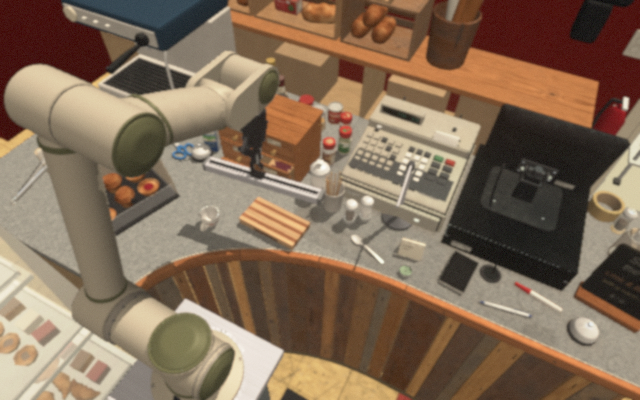

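The lamp hangs level from the tab, from about (205, 162) to (320, 195), and clear of the board. Next I'll carry it to the staging point.

```bash
echo '[[[-0.03,0.006,-0.002,0,0.005],[-0.031,0.006,0,0,0.005],[-0.031,0.006,0,0,0.005],[-0.031,0.006,0,0,0.005],[-0.031,0.006,0,0,0.005],[-0.031,0.006,0,0,0.005],[-0.031,0.006,0,0,0.005],[-0.031,0.006,0,0,0.005],[-0.031,0.006,0,0,0.005],[-0.024,0,0,0,0.005]]]' > rows.txt && python3 -m creep rows.txt 70;echo '[[[0,0,0,0,0.005],[0,0,0,0,0.005],[0,0,0,0,0.005]]]' > rows.txt && python3 -m creep rows.txt
python3 - <<'E'
from h import *
for n in("scene","top"):
    d,W=cloud(n)
    Q=W.reshape(-1,3);Q=Q[~np.isnan(Q[:,0])]
    m=(Q[:,2]>.19)&(Q[:,2]<.242)&(Q[:,0]>.52)&(Q[:,0]<.6)&(Q[:,1]>-.45)&(Q[:,1]<.02)
    P=Q[m];f=np.polyfit(P[:,1],P[:,2],1);print(len(P),np.degrees(np.arctan(f[0])),P.min(0),P.max(0))
    blob(d,W,.228,.011,(.5,.62,-.45,.05),"lamp")
E
```

```text
time_s: 16.5
position: [0.5622, -0.1971, 0.3096]
tool_rot: [[-0.112, 0.994, -0.003], [0.994, 0.112, 0.001], [0.001, -0.003, -1.0]]
ft_force: [0.2, 1.1, -7.0]
grip_width: 0.0118
gripper_force: 70.4
time_s: 16.8
position: [0.5619, -0.1943, 0.3108]
tool_rot: [[-0.115, 0.993, -0.001], [0.993, 0.115, 0.001], [0.001, -0.001, -1.0]]
ft_force: [0.2, -0.1, -5.8]
grip_width: 0.0127
gripper_force: 70.4
2046 -0.0005041289652871751 [ 0.52209015 -0.38352678  0.20106078] [ 0.59913105 -0.02365117  0.23995425]
lamp 1186 mean [ 0.5528 -0.156 ] x [0.5148 0.5226 0.5837 0.5902] y [-0.2821 -0.277  -0.0302 -0.0231] slope -6.4 at0 0.5353
1091 0.08616616740383225 [ 0.5217485  -0.37963836  0.20531526] [ 0.59900281 -0.01915394  0.24140154]
lamp 573 mean [ 0.546  -0.0675] x [0.5217 0.5242 0.5675 0.57  ] y [-0.1229 -0.1166 -0.0225 -0.0192] slope -8.99 at0 0.5353
```

```bash
echo '[[[-0.015,0,0,0,0.005],[-0.015,0,0,0,0.005],[-0.015,0,0,0,0.005],[-0.015,0,0,0,0.005],[-0.015,0,0,0,0.005],[-0.01,0,0,0,0.005],[-0.01,0,0,0,0.005],[0,0,0,0,0.005],[0,0,0,0,0.005]]]' > rows.txt && python3 -m creep rows.txt 70
python3 - <<'E'
from h import *
d,W=cloud("scene");i=d["pixels"][130:250,340:460,::-1]
j=get_image("wrist")["pixels"][:,:,::-1]
cv2.imwrite("pics/c1.png",np.hstack([cv2.resize(i,(400,400),interpolation=cv2.INTER_CUBIC),cv2.resize(j[60:360,170:470],(400,400))]))
E
```

```text
time_s: 17.8
position: [0.5731, -0.2891, 0.3113]
tool_rot: [[-0.116, 0.993, -0.0], [0.993, 0.116, 0.0], [0.0, -0.0, -1.0]]
ft_force: [-0.1, 0.4, -6.3]
grip_width: 0.0122
gripper_force: 70.4
```

View pics/c1.png

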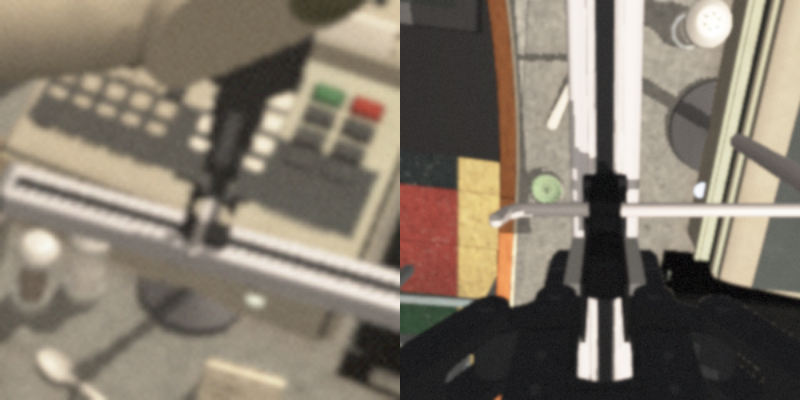

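In the wrist view (right half), the stand arm at row 210 runs through the hook's mouth. The scene crop shows it inside the hook near (205, 215). There is no contact force, so I'll lower it slowly.

```bash
echo '[[[0,0,0.007,0,0.005],[0,0,0.007,0,0.005],[0,0,0.005,0,0.005],[0,0,0,0,0.005],[0,0,0,0,0.005]]]' > rows.txt && python3 -m creep rows.txt 70; echo '[[[0,0,0.002,0,0.005],[0,0,0.002,0,0.005],[0,0,0,0,0.005]]]' > rows.txt && python3 -m creep rows.txt 70
```

```text
time_s: 18.4
position: [0.5732, -0.2892, 0.2923]
tool_rot: [[-0.116, 0.993, -0.0], [0.993, 0.116, 0.0], [0.0, -0.0, -1.0]]
ft_force: [1.0, 0.2, -7.5]
grip_width: 0.0126
gripper_force: 70.2
time_s: 18.7
position: [0.5733, -0.289, 0.2891]
tool_rot: [[-0.116, 0.993, 0.001], [0.993, 0.116, -0.0], [-0.0, 0.001, -1.0]]
ft_force: [-0.1, 1.4, -1.5]
grip_width: 0.0125
gripper_force: 71.1
```

```bash
echo '[[[0.001,0,0.001,0,0.005],[0.001,0,0.001,0,0.005],[0,0,0,0,0.005]]]' > rows.txt && python3 -m creep rows.txt 70; echo '[[[0.001,0,0.001,0,0.005],[0,0,0,0,0.005]]]' > rows.txt && python3 -m creep rows.txt 70
```

```text
time_s: 19.0
position: [0.5732, -0.2868, 0.2874]
tool_rot: [[-0.116, 0.993, 0.002], [0.993, 0.116, -0.001], [-0.001, 0.002, -1.0]]
ft_force: [-0.3, 3.7, 5.2]
grip_width: 0.012
gripper_force: 71.9
time_s: 19.2
position: [0.5731, -0.2858, 0.2867]
tool_rot: [[-0.116, 0.993, 0.002], [0.993, 0.116, -0.001], [-0.001, 0.002, -1.0]]
ft_force: [0.1, 4.7, 7.0]
grip_width: 0.0125
gripper_force: 72.3
```

```bash
echo '[[[0.002,0,0,0,0.005],[0,0,0,0,0.005]]]' > rows.txt && python3 -m creep rows.txt 70;echo '[[[0.002,0,0,0,0.005],[0,0,0,0,0.005],[0,0,0,0,0.005]]]' > rows.txt && python3 -m creep rows.txt 70
```

```text
time_s: 19.4
position: [0.5727, -0.2841, 0.2857]
tool_rot: [[-0.116, 0.993, 0.001], [0.993, 0.116, -0.0], [-0.0, 0.001, -1.0]]
ft_force: [0.2, 2.3, 3.0]
grip_width: 0.0126
gripper_force: 71.9
time_s: 19.7
position: [0.5726, -0.2836, 0.2857]
tool_rot: [[-0.114, 0.993, 0.002], [0.993, 0.114, -0.003], [-0.003, 0.001, -1.0]]
ft_force: [2.2, -4.5, 2.6]
grip_width: 0.012
gripper_force: 71.6
```

```bash
echo '[[[-0.001,0,0,0,0.005],[0,0,0,0,0.005]]]' > rows.txt && python3 -m creep rows.txt 30; echo '[[[0,0,0,0,0.018],[0,0,0,0,0.022],[0,0,0,0,0.026],[0,0,0,0,0.026],[0,0,-0.01,0,0.026],[0,0,-0.02,0,0.026],[0,0,-0.03,0,0.026],[0,0,-0.03,0,0.026],[0,0,-0.03,0,0.026]]]' > rows.txt && python3 -m creep rows.txt 30
cat >> h.py <<'E'
def hang():
    for n in("scene","top"):
        d,W=cloud(n);Q=W.reshape(-1,3);Q=Q[~np.isnan(Q[:,0])]
        m=(abs(Q[:,0]-.573-.116*(-.285-Q[:,1]))<.016)&(Q[:,1]>-.5)&(Q[:,1]<-.07)&(Q[:,2]<.235)&(Q[:,2]>.165)
        P=Q[m]
        for _ in range(3):
            f=np.polyfit(P[:,1],P[:,2],1);P=P[abs(P[:,2]-np.polyval(f,P[:,1]))<.010]
        print(n,observe()["time_s"],"tilt",round(np.degrees(np.arctan(f[0])),2),"z",np.round(np.polyval(f,-.285),4),np.round(np.percentile(P[:,1],[.5,99.5]),4))
E
python3 -c "
from h import *
hang()"
```

```text
time_s: 19.9
position: [0.5726, -0.2838, 0.2857]
tool_rot: [[-0.115, 0.993, 0.001], [0.993, 0.115, -0.001], [-0.001, 0.001, -1.0]]
ft_force: [0.8, -3.3, 5.5]
grip_width: 0.0121
gripper_force: 71.8
time_s: 20.8
position: [0.5722, -0.283, 0.4075]
tool_rot: [[-0.116, 0.993, 0.001], [0.993, 0.116, -0.0], [-0.001, 0.001, -1.0]]
ft_force: [0.9, 0.7, -0.7]
grip_width: 0.0261
gripper_force: 0.0
scene 20.85 tilt -3.48 z 0.2045 [-0.4709 -0.1185]
top 20.9 tilt -3.58 z 0.2038 [-0.3914 -0.1138]
```

```bash
for i in 1 2 3 4; do echo '[[[0,0,0,0,0.026],[0,0,0,0,0.026],[0,0,0,0,0.026]]]' > rows.txt && python3 -m creep rows.txt >/dev/null; python3 -c "
from h import *
hang()"; done
```

```text
scene 21.25 tilt -3.78 z 0.2045 [-0.4708 -0.1185]
top 21.3 tilt -3.79 z 0.2041 [-0.3916 -0.1137]
scene 21.65 tilt -3.82 z 0.2045 [-0.4707 -0.1172]
top 21.7 tilt -3.77 z 0.2041 [-0.3927 -0.1138]
scene 22.05 tilt -3.75 z 0.2045 [-0.4708 -0.1177]
top 22.1 tilt -3.65 z 0.204 [-0.3918 -0.1137]
scene 22.45 tilt -3.75 z 0.2046 [-0.4705 -0.1187]
top 22.5 tilt -3.77 z 0.204 [-0.3919 -0.1137]
```

It hangs steady, but tilted 3.75° with the +x end low, so the hook needs to move about 4 mm toward +x. I'll grip the bar itself and slide it along while the stand arm holds the hook.

```bash
echo '[[[0.045,0,0,0,0.055],[0.045,0,0,0,0.055],[0,0,0.05,0,0.055],[0,0,0.05,0,0.055],[0,0,0.04,0,0.055],[0,0,0,0,0.055]]]' > rows.txt && python3 -m creep rows.txt 20
python3 - <<'E'
from h import *
d,W=cloud("wrist")
blob(d,W,.195,.012,(.5,.63,-.28,-.08),"lamp")
d,W=cloud("top")
blob(d,W,.2,.015,(.5,.65,-.5,-.08),"lamp")
E
```

```text
time_s: 23.1
position: [0.5604, -0.1929, 0.2604]
tool_rot: [[-0.116, 0.993, -0.009], [0.993, 0.116, 0.005], [0.006, -0.008, -1.0]]
ft_force: [-0.1, -1.0, -0.1]
grip_width: 0.0554
gripper_force: 0.0
lamp 12757 mean [ 0.5621 -0.1867] x [0.5347 0.5394 0.587  0.5933] y [-0.2887 -0.2759 -0.1145 -0.1104] slope -6.48 at0 0.5409
lamp 703 mean [ 0.5827 -0.3913] x [0.5568 0.5596 0.6061 0.6106] y [-0.4768 -0.464  -0.3322 -0.3244] slope -6.19 at0 0.5402
```

```bash
echo '[[[0,0.001,0.03,0,0.052],[0,0,0.03,0,0.052],[0,0,0,0,0.052],[0,0,0,0,0.03],[0,0,0,0,0.03],[0,0,0,0,0.03]]]' > rows.txt && python3 -m creep rows.txt 25; echo '[[[-0.002,0,0,0,0.03],[0,0,0,0,0.03]]]' > rows.txt && python3 -m creep rows.txt 25; echo '[[[-0.002,0,0,0,0.03],[0,0,0,0,0.03]]]' > rows.txt && python3 -m creep rows.txt 25
```

```text
time_s: 23.8
position: [0.5639, -0.1945, 0.2077]
tool_rot: [[-0.116, 0.993, 0.004], [0.993, 0.116, -0.003], [-0.003, 0.004, -1.0]]
ft_force: [1.2, -1.5, 2.6]
grip_width: 0.0366
gripper_force: 31.2
time_s: 24.0
position: [0.5638, -0.1959, 0.2063]
tool_rot: [[-0.116, 0.993, 0.002], [0.993, 0.116, -0.001], [-0.001, 0.002, -1.0]]
ft_force: [2.2, 1.0, 3.6]
grip_width: 0.0372
gripper_force: 31.3
time_s: 24.2
position: [0.5635, -0.1978, 0.2055]
tool_rot: [[-0.115, 0.993, -0.0], [0.993, 0.115, 0.0], [0.0, -0.0, -1.0]]
ft_force: [-0.6, 2.7, 4.2]
grip_width: 0.0374
gripper_force: 31.3
```

```bash
echo '[[[-0.002,0,0,0,0.03],[0,0,0,0,0.03],[0,0,0,0,0.03]]]' > rows.txt && python3 -m creep rows.txt 25; echo '[[[0,0,0,0,0.045],[0,0,0,0,0.052],[0,0,0,0,0.055],[0,0,-0.01,0,0.055],[0,0,-0.03,0,0.055],[0,0,-0.04,0,0.055],[0,0,-0.04,0,0.055]]]' > rows.txt && python3 -m creep rows.txt 25;for i in 1 2 3; do echo '[[[0,0,0,0,0.055],[0,0,0,0,0.055],[0,0,0,0,0.055]]]' > rows.txt && python3 -m creep rows.txt >/dev/null; python3 -c "
from h import *
hang()"; done
```

```text
time_s: 24.5
position: [0.5637, -0.1998, 0.2053]
tool_rot: [[-0.115, 0.993, -0.0], [0.993, 0.115, -0.0], [-0.0, -0.0, -1.0]]
ft_force: [-0.4, 1.4, 3.2]
grip_width: 0.0367
gripper_force: 31.3
time_s: 25.2
position: [0.5635, -0.1996, 0.3274]
tool_rot: [[-0.115, 0.993, -0.0], [0.993, 0.115, -0.0], [-0.0, -0.0, -1.0]]
ft_force: [-0.1, -0.6, 0.2]
grip_width: 0.0549
gripper_force: 0.0
scene 25.55 tilt -0.11 z 0.2046 [-0.4712 -0.1178]
top 25.6 tilt -0.17 z 0.2042 [-0.4698 -0.1133]
scene 25.95 tilt -1.37 z 0.2046 [-0.4727 -0.1189]
top 26.0 tilt -1.3 z 0.2041 [-0.4706 -0.1139]
scene 26.35 tilt -1.03 z 0.2046 [-0.4728 -0.1183]
top 26.4 tilt -1.1 z 0.2042 [-0.47   -0.1136]
```

```bash
for i in 1 2; do echo '[[[0,0,0,0,0.055],[0,0,0,0,0.055],[0,0,0,0,0.055]]]' > rows.txt && python3 -m creep rows.txt >/dev/null; python3 -c "
from h import *
hang()"; done
echo '[[[0,0,0.04,0,0.055],[0,0,0.04,0,0.055],[0,0,0.03,0,0.052],[0,0,0.01,0,0.052],[0,0,0,0,0.052],[0,0,0,0,0.03],[0,0,0,0,0.03],[0,0,0,0,0.03]]]' > rows.txt && python3 -m creep rows.txt 25
```

```text
scene 26.75 tilt -1.06 z 0.2047 [-0.4721 -0.1184]
top 26.8 tilt -1.08 z 0.2041 [-0.47   -0.1138]
scene 27.15 tilt -1.07 z 0.2047 [-0.4723 -0.1189]
top 27.2 tilt -1.14 z 0.2041 [-0.4706 -0.1136]
time_s: 28.0
position: [0.5642, -0.2002, 0.2069]
tool_rot: [[-0.115, 0.993, 0.003], [0.993, 0.115, -0.002], [-0.002, 0.002, -1.0]]
ft_force: [-0.0, -2.5, 2.6]
grip_width: 0.0375
gripper_force: 30.0
```

```bash
echo '[[[-0.002,0,0,0,0.03],[-0.0015,0,0,0,0.03],[0,0,0,0,0.03],[0,0,0,0,0.03]]]' > rows.txt && python3 -m creep rows.txt 25; echo '[[[0,0,0,0,0.045],[0,0,0,0,0.052],[0,0,0,0,0.055],[0,0,-0.01,0,0.055],[0,0,-0.03,0,0.055],[0,0,-0.04,0,0.055],[0,0,-0.04,0,0.055]]]' > rows.txt && python3 -m creep rows.txt 25|grep pos;for i in 1 2 3; do echo '[[[0,0,0,0,0.055],[0,0,0,0,0.055],[0,0,0,0,0.055],[0,0,0,0,0.055]]]' > rows.txt && python3 -m creep rows.txt >/dev/null; python3 -c "
from h import *
hang()"; done; python3 -c "
from h import *
save(get_image('scene'),'s9.png')"
```

```text
time_s: 28.4
position: [0.5644, -0.2034, 0.2058]
tool_rot: [[-0.116, 0.993, 0.001], [0.993, 0.116, -0.001], [-0.001, 0.001, -1.0]]
ft_force: [0.2, 1.4, 3.8]
grip_width: 0.0371
gripper_force: 30.2
position: [0.5638, -0.2031, 0.3274]
scene 29.55 tilt 0.81 z 0.2047 [-0.4727 -0.1197]
top 29.6 tilt 0.83 z 0.2042 [-0.471  -0.1136]
scene 30.05 tilt 0.78 z 0.2047 [-0.4732 -0.1188]
top 30.1 tilt 0.74 z 0.204 [-0.4708 -0.1136]
scene 30.55 tilt 0.79 z 0.2046 [-0.4732 -0.1188]
top 30.6 tilt 0.73 z 0.2042 [-0.4711 -0.1136]
```

View pics/s9.png

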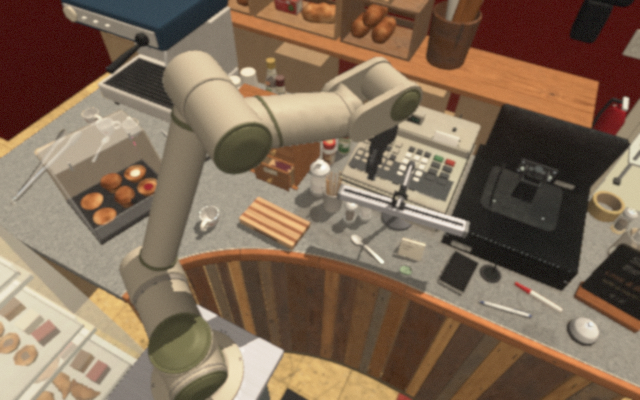

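The lamp hangs from the arm, from about (340, 190) to (467, 228), level to about 0.8° and still. The robot is clear of it, and the cup at (208, 217) and the salt and pepper near (355, 212) are standing.

```bash
python3 -c "
from rig import close_job
print(close_job())"
```

```text
the job is handed in; nothing more can be done
None
```

The lamp hangs by its hook on the stand arm, level to about 0.8° and still; it tipped at about +14 mm from its middle, and after two small hook corrections on the stand I handed the job in at about 31 s, with the salt, pepper and cup still standing.

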